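# Roll the cradle's knurled wheel until its jaw meets the gauge rider

## Task

Set the gap of the white cup cradle: with a fingertip, roll its knurled wheel until the sliding jaw has closed up to the gauge, its pointer in line with the upright fin of the rider, then take the hand clear. Work the jaw by the wheel alone: do not push the jaw or the rider themselves, and leave the black cup, the flask and the stopper standing where they are.

Things in the scene. Friction and masses are not known exactly. Their poses are not given: they have to be found in the camera images.
- cradle: white cup cradle bolted to the bench, base 100 x 270 x 20 mm, long side along its y; origin: underside centre of the base. From its -y to its +y end: wheel between two cheeks (62 mm high, 84 mm long, outer faces at x = -24 and +24 mm), sliding jaw, fixed jaw (cork face at y = +97 mm, top 70 mm high). A scale rail runs along its +x side. Position and yaw vary.
- wheel_top (a point): fixed point of the cradle at the crest of the unpressed wheel (cradle x 0, y -90, z 76 mm), the cradle's highest place; put the fingertip here from above. Rolling the wheel's top towards the cradle's +y (towards the jaws) closes the gap: the jaw moves 8 mm per radian, so about 8 mm for each 30 mm rolled at the rim; rolling back opens it. Several strokes may be needed.
- wheel: steel knurled wheel, 60 mm diameter, 24 mm wide, axle level along the cradle's x; origin at its centre, turning with it. Wheel and jaw sit on one sprung sled: pressed from above they sink about 1 mm for each 2 N after a first 1 to 2 N, 6 mm at most. It rolls stiffly (1 N at the rim; pressed with 5 to 15 N a fingertip drives it by friction) and stays where it is left.
- jaw: sliding aluminium jaw, 70 mm wide in x, 16 mm thick in y, top 68 mm above the bench, cork face towards +y; origin at the foot of that face, 32 mm above the bench. It slides along the cradle's +y, driven by the wheel; travel 60 mm, from the face at cradle y = 0 to +60 mm. Not to be touched.
- pointer (a point): end of the jaw's pointer, a dark steel blade 3 mm thick in y sticking out from the jaw 17 mm towards the cradle's +x over the scale rail; this point is on the blade's mid-thickness, at its top edge, 50 mm above the bench (less while the wheel is pressed).
- rider: gauge rider: small aluminium saddle (18 x 14 x 8 mm) on the scale rail with an upright dark steel fin 3 mm thick in y, 14 mm long in x, top 50 mm above the bench; origin under the saddle, on the fin's mid-plane. It was set at the wanted gap, always further along +y than the pointer at the start (about 13 to 42 mm). Not to be touched.
- mark (a point): top corner of the rider's fin on the side of the pointer, at the fin's mid-thickness, its axes parallel to the cradle's. The gap is right when the pointer has the same position as this point along the cradle's y (blade and fin in one line; they are 8 mm apart in x and never meet).
- cup: loose black plastic receiver cup, 64 mm diameter, 85 mm high, standing near the cradle's +x side; origin at the underside centre. Leave it alone.
- flask: loose glass conical flask, 72 mm diameter, 88 mm high, standing on the cradle's -x side; origin at the underside centre. Leave it alone.
- stopper: loose white plastic stopper, 32 mm diameter, 36 mm high, standing on the cradle's -x side; origin at the underside centre. Leave it alone.

How it is judged:
On the way:
1. a fingertip presses on the wheel while the jaw is still short of the mark (contact force between the fingers and wheel above 0.5 N and y of pointer in the frame of mark below -0.002 m), for 0.1 s.
At the end, for the whole second after the job is handed in: the pointer is within 2 mm of the rider's fin along the cradle's y, the jaw at rest, the rider not shifted (3 mm), and cup, flask and stopper upright within 15 mm of where they stood (y of pointer in the frame of mark between -0.002 and 0.002 m and linear speed of jaw below 0.003 m/s and distance of rider from where it was at the start of the episode below 0.003 m and distance of each of cup, flask, stopper from where it was at the start of the episode below 0.015 m and angle between each of cup, flask, stopper's own z axis and vertical below 0.15 rad); the robot touches nothing.
It fails at once if the sliding jaw is pushed by the robot instead of by the wheel (contact force between any of the fingers, the arm and jaw above 1 N).
It fails at once if the gauge rider is shifted (distance of rider from where it was at the start of the episode above 0.003 m).
It fails at once if the cup, flask or stopper is lifted, carried or knocked away (distance of any of cup, flask, stopper from where it was at the start of the episode above 0.015 m).
It also fails if it takes over 61 s, if anything falls off the work surface, if the arm or the gripper's body presses on something with over 40 N, if the wrist force passes 120 N, or if a joint passes its speed limit or range.

## Robot

A 7-joint arm with a two-finger parallel gripper is mounted at the origin on the work surface. World frame = base frame: x ahead of the robot, y to its left, z up, the work surface at z = 0. Lengths are in m, angles in rad, forces in N, time in s.
With the tool pointing down it reaches from about 0.425 to 0.925 m from the base axis. Payload 6.8 kg.
Tool frame: the origin (TCP) lies at the centre of the arm's flange, where the gripper is bolted on; the fingertips stand 173 mm ahead of it and the grasp point (between the pads) lies 155 mm ahead of it (r.hold_point_z is the distance from the TCP to the grasp point, in m); z points along the fingers, x is the direction in which the jaws open and shut, and the axes are right-handed (so a half turn about z gives the same grasp; the last joint's range is limited). The gripper opens to 85 mm and grips with 20 to 120 N. Pads are 22 mm wide; open, the fingers measure 114 mm over their backs; the gripper's body (76 mm by 85 mm) begins 54 mm behind the grasp point. The pads swing forward as they close: fully open they stand 13 mm farther back than shut.
Start: joints at [-1.307, 0.477, 0.022, 1.555, -0.011, 1.109, -0.083], TCP at [0.245, 0.629, 0.405] pointing down, gripper open.
Joint ranges: [-2.96, 2.96], [-0.34, 2.1], [-1.41, 1.46], [0.24, 2.44], [-1.37, 4.51], [0.17, 1.92], [-2.96, 2.96]. Speed limits (rad/s): [2.39, 2.39, 3.14, 3.14, 3.14, 3.14, 3.14].

## Interface

Orientations are given as a rotation vector (axis times angle).
In Python, from bench import r gives the robot as it stands.
- The arm moves only by the tool apply_moves, never from a script. Its arguments are lists of equal length, an entry for each row: "dp": the shift along the tool's x, y, z scaled (see below), a list of three; "twist": the turn, a rotation vector about the tool's x, y, z scaled (see below), a list of three; "jaw": the closure in counts, from 0 (fully open) to 255 (shut). In form: {"dp": [[x, y, z], ...], "twist": [[rx, ry, rz], ...], "jaw": [jaw, ...]}. A call has 1 to 20 rows; each row shifts and turns the pose as measured when the row begins, along the tool's axes as they then stand; what a row does not reach is not made up. The controller multiplies each number of a shift by 12 cm and each number of a turn by 120 degrees. A row lasts 1/10 s, in which the tool goes at most 50 mm and 8.59 degrees, less where a joint would pass 70% of its speed; a pose out of reach is approached as far as the arm can. A call with a number of a shift or a turn outside -1 to 1 is refused whole. A call with a gripper value outside its range is refused whole. The fingers move at their own pace and stop on an object; "grip_force" is the grip in N (left out, the last holds). Time passes only in rows, so rows that do not move let the fingers close. It gives the time, the measured TCP pose, the force and the opening at its end, in the units of the state.
- r.get_obs(): the state, without advancing time (a new reading comes with each control period).
- r.grab_frame(name): name is "scene" or "top" or "wrist"; returns a dict with "color" (384x512x3 uint8, red, green, blue), "z_map" (384x512 float32, m along the optical axis (not along the pixel's ray), 0 where there is no reading), "intrinsics" (3x3 intrinsics, pixels), "dist_coeffs" ([k1, k2, p1, p2, k3] as OpenCV has them; the pictures are not rectified), "R" (3x3) and "t" (3): a world point X has camera coordinates R X + t; the wrist camera has in their place "hand_eye" (4x4, takes a point from camera to tool coordinates, whose origin is the TCP and whose axes are the tool frame's). Camera axes: x right, y down, z forward; pixel columns grow to the right and rows downward; lengths in m; the calibration is good to about 2 mm. A picture is of the moment at which its call begins: read the wrist's pose just before it.
- r.hand_in(): hands the job in, once; it reports no verdict.
The state is a dict: "clock": time; "joints": joint angles; "qvel": joint speeds; "tau": joint torques, N m; "tcp_pos": TCP position; "orientation": TCP orientation; "contact_force": force on the tool from outside, world axes, zero at the start; "moment": the same for the moment, N m; "grip_width": finger opening in m.
Only numpy, scipy, OpenCV 4.12 (cv2) and the standard library are available. Lean on these libraries where they do the work, as an engineer would, in place of code of your own. Each camera call takes 0.05 s, during which the arm holds its last target.

## Working session

There is one attempt and no reset: what is moved stays moved. The work goes in short steps, Python scripts to look and compute and a tool call to move; the robot and the scene stay as the last step left them, time stands still between calls to the robot, and variables do not carry over. Pictures are saved under pics/ and viewed, and the job is handed in when it is done.

Besides the shell and the picture viewer there is one more tool, called after "Call:" by a JSON object that holds its "name" and its "arguments". apply_moves: Moves the arm, as the interface text tells. Shifts and turns lie within -1 to 1; 1 stands for 12 cm of shift or 120 degrees of turn. Its arguments: {"type":"object","properties":{"dp":{"type":"array"},"twist":{"type":"array"},"jaw":{"type":"array"},"grip_force":{"type":"number"}},"required":["dp","twist","jaw"]}

```bash
mkdir -p pics
cat > h.py <<'E'
import numpy as np,cv2
from bench import r
def grab(n,tag):
    o=r.get_obs(); f=r.grab_frame(n)
    np.savez(f'pics/{tag}.npz',tcp=o['tcp_pos'],ori=o['orientation'],**{k:np.array(v) for k,v in f.items()})
    cv2.imwrite(f'pics/{tag}.png',f['color'][:,:,::-1]); return o,f
def load(tag): return dict(np.load(f'pics/{tag}.npz'))
def c2w(f):
    if 'R' in f: return f['R'].T,-f['R'].T@f['t']
    Rt=cv2.Rodrigues(f['ori'])[0]; H=f['hand_eye']
    return Rt@H[:3,:3],Rt@H[:3,3]+f['tcp']
def rays(f,uv):
    p=cv2.undistortPoints(np.array(uv,float).reshape(-1,1,2),f['intrinsics'],f['dist_coeffs'])[:,0]
    return np.c_[p,np.ones(len(p))]
def onz(f,uv,z):
    R,t=c2w(f); d=rays(f,uv)@R.T
    return t+d*((z-t[2])/d[:,2])[:,None]
def cloud(f):
    h,w=f['z_map'].shape; v,u=np.mgrid[:h,:w]
    P=rays(f,np.stack([u,v],-1).reshape(-1,2))*f['z_map'].reshape(-1,1)
    R,t=c2w(f); return (P@R.T+t).reshape(h,w,3)
def proj(f,X):
    R,t=c2w(f); Xc=(np.array(X,float)-t)@R
    return cv2.projectPoints(Xc,np.zeros(3),np.zeros(3),f['intrinsics'],f['dist_coeffs'])[0][:,0]
E
python3 - <<'E'
from h import *
for n in('top','scene','wrist'):
    o,f=grab(n,n+'0')
    F=load(n+'0'); print(n,c2w(F)[1],F['intrinsics'][0,0])
print(o)
E
```

```text
top [0.53824398 0.08594069 0.8145431 ] 490.57495722238014
scene [0.97983354 0.33543414 0.84236027] 499.8570127347089
wrist [0.18252195 0.65374598 0.37348301] 328.3581239226278
{'clock': 0.1, 'joints': array([-1.3070809 ,  0.47774423,  0.02236212,  1.55633569, -0.01149144,
        1.10929305, -0.08309311]), 'qvel': array([-0.00046756, -0.0008687 , -0.00047689, -0.00197062, -0.00124285,
        0.00199694,  0.00120215]), 'tau': array([ 4.18531694e-03, -5.97760391e+01,  1.61370814e+00, -2.81953222e+01,
        1.28370340e-02,  5.16334185e-03, -1.54396645e-05]), 'tcp_pos': array([0.24514662, 0.62865353, 0.40381224]), 'orientation': array([ 2.59289885e+00,  1.77198451e+00, -2.01250312e-03]), 'contact_force': array([-0.21272666,  0.17657957, -0.43104996]), 'moment': array([-0.06188414,  0.00625925, -0.02303028]), 'grip_width': 0.08534121082950327}
```

View pics/top0.png

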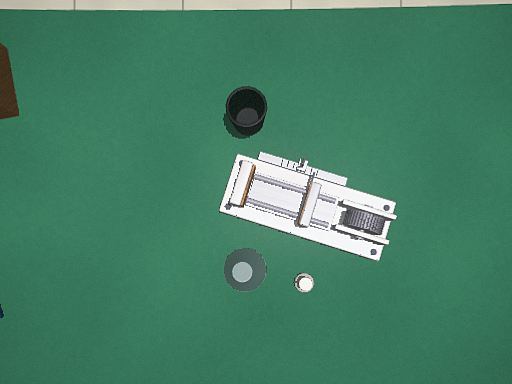

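View pics/scene0.png

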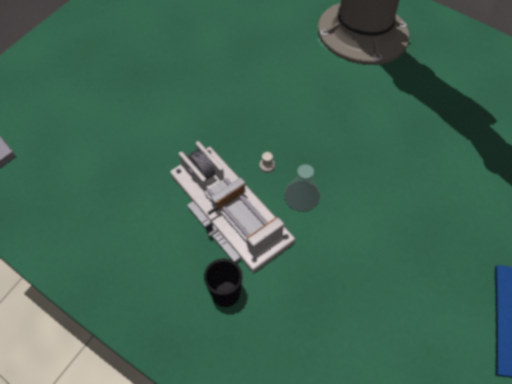

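View pics/wrist0.png

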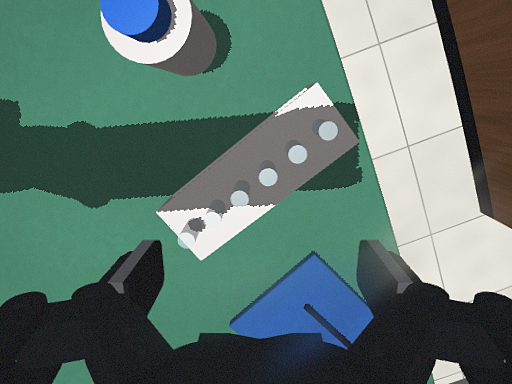

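The top view shows the cradle with base corners near (238,155), (396,203), (380,260) and (220,210). The wheel is at (363,219), the jaw at (311,203), the rider and pointer near (303,165), the cup at (246,110), the flask at (245,270) and the stopper at (304,283).

Run:
```python
from h import *
f=load('top0')
print(onz(f,[(238,155),(396,203),(380,260),(220,210)],.02).round(4))
print('cup,stop,flask',onz(f,[(246,108),(305,284)],.085)[0],onz(f,[(305,284)],.036),onz(f,[(245,270)],.0))
C=cloud(f); 
# wheel/ cheeks / jaws heights
for lo,hi in((.064,.08),):
    m=(C[...,2]>lo)&(C[...,2]<hi)&(f['z_map']>0); v,u=np.nonzero(m); print(len(u),u.min(),u.max(),v.min(),v.max())
m=(C[...,2]>.014)&(C[...,2]<.026)&(f['z_map']>0)
v,u=np.nonzero(m); k=(u>210)&(u<405)&(v>150)&(v<265)
P=C[v[k],u[k]]; print(cv2.minAreaRect((P[:,:2]*1000).astype(np.float32)), np.median(P[:,2]))
b=f['color'][:,:,::-1][130:280,200:420]; cv2.imwrite('pics/top0z.png',cv2.resize(b,None,fx=3.6,fy=3.6,interpolation=cv2.INTER_CUBIC))
s=load('scene0')['color'][:,:,::-1][130:280,160:310]; cv2.imwrite('pics/scene0z.png',cv2.resize(s,None,fx=4,fy=4,interpolation=cv2.INTER_CUBIC))
```

```text
[[ 0.6903  0.133   0.02  ]
 [ 0.6105 -0.1218  0.02  ]
 [ 0.5194 -0.094   0.02  ]
 [ 0.5998  0.1621  0.02  ]]
cup,stop,flask [0.75003848 0.11714097 0.085     ] [[0.48231939 0.02667415 0.036     ]] [[0.50228234 0.12212896 0.        ]]
1968 229 396 90 242
((604.0101318359375, 21.607872009277344), (284.7665100097656, 183.49822998046875), 89.76002502441406) 0.020478828052440723
```

View pics/top0z.png

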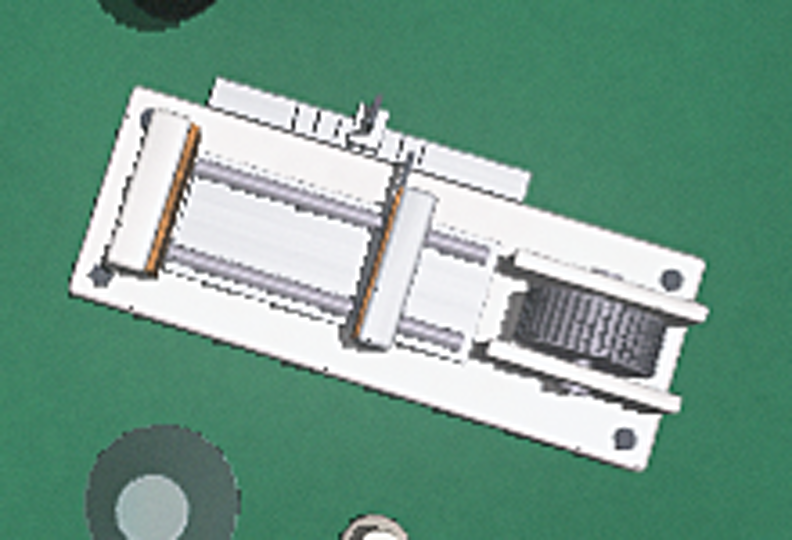

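View pics/scene0z.png

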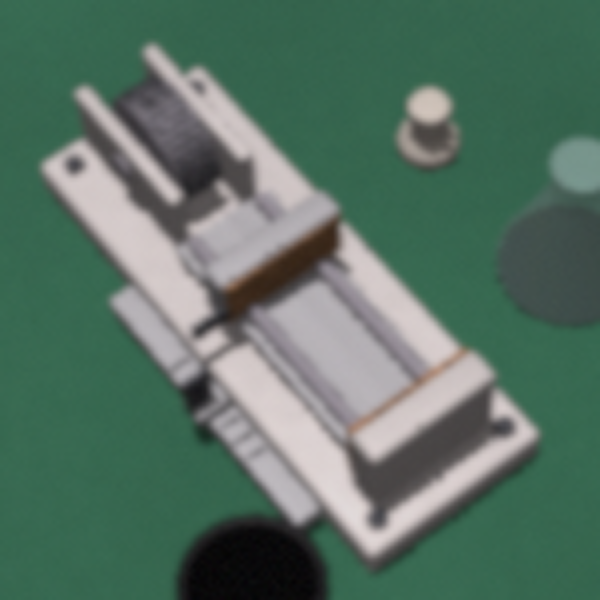

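```bash
cat >> h.py <<'E'
def fitframe(yx,c):
    y=np.array([yx[0],yx[1],0]);y/=np.linalg.norm(y); x=np.array([y[1],-y[0],0]); return np.stack([x,y,[0,0,1]],1),np.array([c[0],c[1],0])
A,O=fitframe((.080,.2554),(.605,.0198))
def tocr(X): return (np.atleast_2d(X)-O)@A
def tow(X): return np.atleast_2d(X)@A.T+O
E
python3 - <<'E'
from h import *
f=load('top0')
z=lambda p:[(200+a/3.6-.36,130+b/3.6-.36) for a,b in p]
print('fin',tocr(onz(f,z([(378,98),(366,127)]),.05)).round(4))
print('blade',tocr(onz(f,z([(409,155),(403,180)]),.05)).round(4))
print('jaw cork top',tocr(onz(f,z([(403,190),(357,340)]),.068)).round(4))
print('fixed cork top',tocr(onz(f,z([(200,125),(155,272)]),.07)).round(4))
print('cheek corners',tocr(onz(f,z([(520,250),(708,310),(680,410),(490,343)]),.062)).round(4))
C=cloud(f);m=(C[...,2]>.064)&(C[...,2]<.085);q=tocr(C[m]);k=(abs(q[:,0])<.02)&(abs(q[:,1]+.09)<.04);print('wheel',q[k].mean(0),q[k].min(0),q[k].max(0))
print('wheeltop w',tow([0,-.09,.076]), 'HE',load('wrist0')['hand_eye'].round(3),cv2.Rodrigues(load('wrist0')['ori'])[0].round(3))
print('yaw',np.degrees(np.arctan2(A[1,1],A[0,1]))-90)
print('cup etc',tocr([[.750,.117,0],[.482,.027,0],[.502,.122,0]]))
E
```

```text
fin [[0.0707 0.0288 0.05  ]
 [0.0569 0.0301 0.05  ]]
blade [[0.0505 0.0087 0.05  ]
 [0.0393 0.008  0.05  ]]
jaw cork top [[ 0.0323  0.0076  0.068 ]
 [-0.0345  0.0077  0.068 ]]
fixed cork top [[ 0.0332  0.0982  0.07  ]
 [-0.0325  0.0976  0.07  ]]
cheek corners [[ 0.0231 -0.0475  0.062 ]
 [ 0.022  -0.1299  0.062 ]
 [-0.022  -0.1302  0.062 ]
 [-0.0186 -0.0466  0.062 ]]
wheel [-0.00038889 -0.08667208  0.07241067] [-0.01999043 -0.12478628  0.06400154] [ 0.01954538 -0.05113859  0.07976996]
wheeltop w [[ 0.57809781 -0.06608523  0.076     ]] HE [[ 1.     0.    -0.001  0.001]
 [-0.     0.964  0.266 -0.067]
 [ 0.001 -0.266  0.964  0.03 ]
 [ 0.     0.     0.     1.   ]] [[ 0.363  0.932 -0.   ]
 [ 0.932 -0.363 -0.002]
 [-0.002  0.    -1.   ]]
yaw -17.3923376072224
cup etc [[ 0.10931628  0.13609846  0.        ]
 [-0.11952865 -0.0298955   0.        ]
 [-0.1288398   0.06673939  0.        ]]
```

Call:
{"name": "apply_moves", "arguments": {"dp": [[-0.04,0.4,0],[-0.04,0.4,0],[-0.04,0.4,0],[-0.04,0.4,0],[-0.04,0.4,0],[-0.04,0.4,0],[-0.04,0.4,0],[-0.04,0.4,0],[-0.04,0.4,0],[-0.04,0.4,0],[-0.04,0.4,0],[-0.04,0.4,0],[-0.04,0.4,0],[-0.04,0.4,0],[-0.04,0.4,0],[-0.04,0.4,0]], "twist": [[0,0,0.042],[0,0,0.042],[0,0,0.042],[0,0,0.042],[0,0,0.042],[0,0,0.042],[0,0,0.042],[0,0,0.042],[0,0,0.042],[0,0,0.042],[0,0,0.042],[0,0,0.042],[0,0,0.042],[0,0,0.042],[0,0,0.042],[0,0,0.042]], "jaw": [255,255,255,255,255,255,255,255,255,255,255,255,255,255,255,255]}}

```text
clock: 1.75
tcp_pos: [0.5411, -0.0291, 0.3982]
orientation: [3.115, -0.389, -0.007]
contact_force: [1.0, -0.3, 0.7]
grip_width: -0.0001
```

```bash
cat >> h.py <<'E'
def plan(cr):
    """remaining move to put fingertip at cradle coords cr, tool x=cr x,tool y=-cr y"""
    o=r.get_obs(); R=cv2.Rodrigues(o['orientation'])[0]
    Rd=np.stack([A[:,0],-A[:,1],[0,0,-1]],1)
    tip=tocr(o['tcp_pos']+R[:,2]*.173)[0]
    tcpd=tow(cr)[0]+np.array([0,0,.173])
    print('t',o['clock'],'tip cr mm',(tip*1000).round(1),'F(cr)',(A.T@o['contact_force']).round(1),'w',round(o['grip_width'],4))
    print('dp scaled',(R.T@(tcpd-o['tcp_pos'])/.12).round(3),'twist scaled',(np.degrees(cv2.Rodrigues(R.T@Rd)[0][:,0])/120).round(4),'q',o['joints'].round(2))
E
python3 - <<'E'
from h import *
plan([0,-.099,.14])
E
```

```text
t 1.75 tip cr mm [-47.1 -66.3 225.2] F(cr) [1.  0.  0.7] w -0.0001
dp scaled [0.374 0.296 0.709] twist scaled [0.0014 0.002  0.0262] q [-0.51  0.29  0.55  1.91 -0.18  0.99 -0.13]
```

Call:
{"name": "apply_moves", "arguments": {"dp": [[0.1,0.08,0.18],[0.1,0.08,0.18],[0.1,0.08,0.18],[0.07,0.06,0.17],[0,0,0]], "twist": [[0,0,0.007],[0,0,0.007],[0,0,0.007],[0,0,0.006],[0,0,0]], "jaw": [255,255,255,255,255]}}

```text
clock: 2.25
tcp_pos: [0.5714, -0.0878, 0.3115]
orientation: [3.097, -0.507, -0.004]
contact_force: [-0.9, -0.2, 0.2]
grip_width: 0.0001
```

Run:
```python
from h import *
plan([0,-.099,.08])
grab('wrist','w1');grab('top','t1')
f=load('w1')
print('wheel_top px',proj(f,tow([[0,-.09,.076],[.052,.008,.05],[.06,.03,.05],[-.016,-.048,.062],[.024,-.048,.062]])).round(1))
cv2.imwrite('pics/w1z.png',cv2.resize(f['color'][:,:,::-1],None,fx=1.5,fy=1.5))
```

```text
t 2.25 tip cr mm [  -0.3 -113.4  138.5] F(cr) [-0.8 -0.4  0.2] w 0.0001
dp scaled [-0.002 -0.117  0.487] twist scaled [ 0.0019  0.0009 -0.0101] q [-0.36  0.47  0.52  1.9  -0.3   0.85 -0.  ]
wheel_top px [[260.  170.6]
 [337.   13.3]
 [350.  -23. ]
 [234.  103.2]
 [295.7 101.9]]
```

View pics/w1z.png

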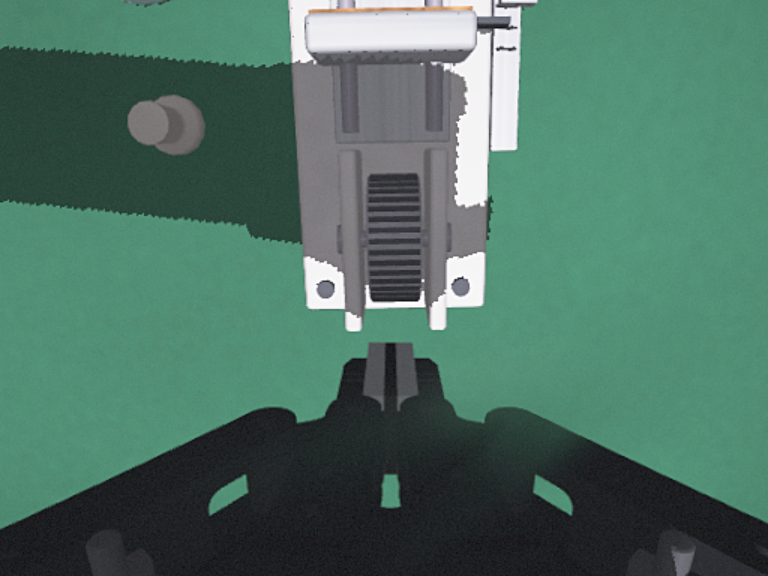

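View pics/t1.png

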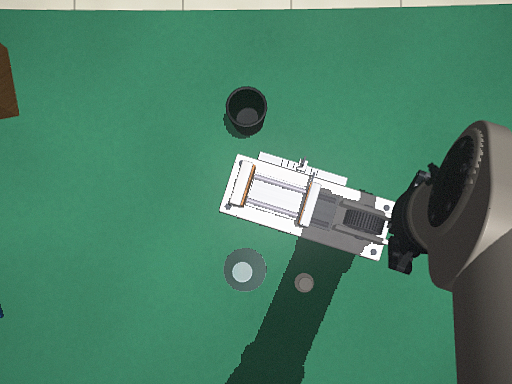

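Call:
{"name": "apply_moves", "arguments": {"dp": [[0,-0.06,0.15],[0,-0.06,0.15],[0,0,0.15],[0,0,0]], "twist": [[0,0,-0.005],[0,0,-0.005],[0,0,0],[0,0,0]], "jaw": [255,255,255,255]}}

```text
clock: 2.75
tcp_pos: [0.5783, -0.0693, 0.264]
orientation: [-3.105, 0.462, -0.013]
contact_force: [0.4, 0.9, -0.4]
grip_width: -0.0001
```

Run:
```python
from h import *
plan([0,-.099,.072])
```

```text
t 2.75 tip cr mm [  2.6 -92.4  91. ] F(cr) [ 0.1  1.  -0.4] w -0.0001
dp scaled [-0.012  0.05   0.158] twist scaled [-0.0015 -0.0038  0.0038] q [-0.35  0.54  0.47  1.93 -0.35  0.75  0.03]
```

Call:
{"name": "apply_moves", "arguments": {"dp": [[-0.01,0.05,0.05],[0,0,0.03],[0,0,0]], "twist": [[-0.0015,-0.0038,0.0038],[0,0,0],[0,0,0]], "jaw": [255,255,255]}}

```text
clock: 3.05
tcp_pos: [0.5763, -0.0742, 0.2573]
orientation: [-3.104, 0.473, -0.006]
contact_force: [-0.1, 0.2, -0.1]
grip_width: 0.0001
```

Run:
```python
from h import *
plan([0,-.099,.072])
```

```text
t 3.05 tip cr mm [  1.3 -98.   84.3] F(cr) [-0.2  0.2 -0.1] w 0.0001
dp scaled [-0.006  0.006  0.103] twist scaled [-0.0009 -0.0017  0.0005] q [-0.33  0.55  0.47  1.93 -0.36  0.74  0.04]
```

Call:
{"name": "apply_moves", "arguments": {"dp": [[0,0,0.04],[0,0,0.04],[0,0,0.02],[0,0,0]], "twist": [[0,-0.0015,0],[0,0,0],[0,0,0],[0,0,0]], "jaw": [255,255,255,255]}}

```text
clock: 3.45
tcp_pos: [0.577, -0.0747, 0.2466]
orientation: [-3.103, 0.474, -0.005]
contact_force: [-2.6, 0.6, 6.5]
grip_width: -0.0001
```

Run:
```python
from h import *
plan([0,-.099,.072])
```

```text
t 3.45 tip cr mm [  2.  -98.   73.6] F(cr) [-2.6 -0.2  6.5] w -0.0001
dp scaled [-0.013  0.004  0.013] twist scaled [-0.0016 -0.0012  0.0002] q [-0.32  0.56  0.46  1.93 -0.37  0.73  0.05]
```

Call:
{"name": "apply_moves", "arguments": {"dp": [[-0.005,0,0.012],[0,-0.035,0.004],[0,-0.035,0],[0,-0.035,0],[0,-0.035,0],[0,0,0]], "twist": [[0,0,0],[0,0,0],[0,0,0],[0,0,0],[0,0,0],[0,0,0]], "jaw": [255,255,255,255,255,255]}}

```text
clock: 4.05
tcp_pos: [0.5814, -0.0606, 0.2474]
orientation: [-3.102, 0.479, -0.004]
contact_force: [-0.8, 1.7, 5.5]
grip_width: -0.0001
```

Run:
```python
from h import *
plan([0,-.079,.072])
_,f=grab('top','t2')
cv2.imwrite('pics/t2z.png',cv2.resize(f['color'][:,:,::-1][140:240,250:350],None,fx=6,fy=6,interpolation=cv2.INTER_CUBIC))
grab('wrist','w2')
```

```text
t 4.05 tip cr mm [  1.9 -83.2  74.4] F(cr) [-1.3  1.4  5.5] w -0.0001
dp scaled [-0.013 -0.04   0.02 ] twist scaled [-0.0017 -0.0011 -0.0014] q [-0.35  0.56  0.46  1.93 -0.37  0.73  0.02]
```

View pics/t2z.png

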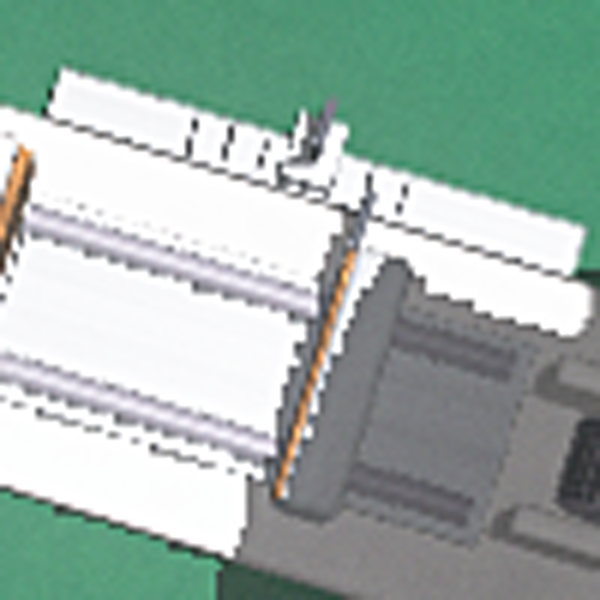

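View pics/w2.png

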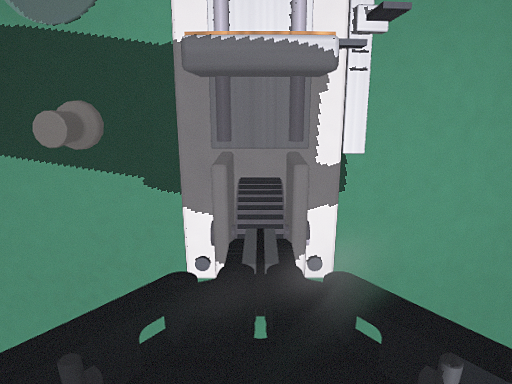

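Run:
```python
from h import *
f=load('w2')
a=onz(f,[(366,43),(345,43),(368,13),(408,8)],.0485); print('w2 blade tip, root, fin near end, far',tocr(a).round(4))
f=load('top0');
print(proj(load('w2'),tow([[.052,.0115,.05],[.06,.0295,.05]])))
g=load('t2');print('t2 blade',tocr(onz(g,[(250+370/6-.4,140+174/6-.4),(250+360/6-.4,140+225/6-.4)],.0485)).round(4))
cv2.imwrite('pics/w2z.png',cv2.resize(load('w2')['color'][:,:,::-1][0:70,320:430],None,fx=7,fy=7,interpolation=cv2.INTER_CUBIC))
```

```text
w2 blade tip, root, fin near end, far [[0.0536 0.0116 0.0485]
 [0.0433 0.0115 0.0485]
 [0.0538 0.0253 0.0485]
 [0.0733 0.0282 0.0485]]
[[363.69480229  42.69270515]
 [382.35527405   3.28313848]]
t2 blade [[0.0561 0.0134 0.0485]
 [0.0424 0.012  0.0485]]
```

View pics/w2z.png

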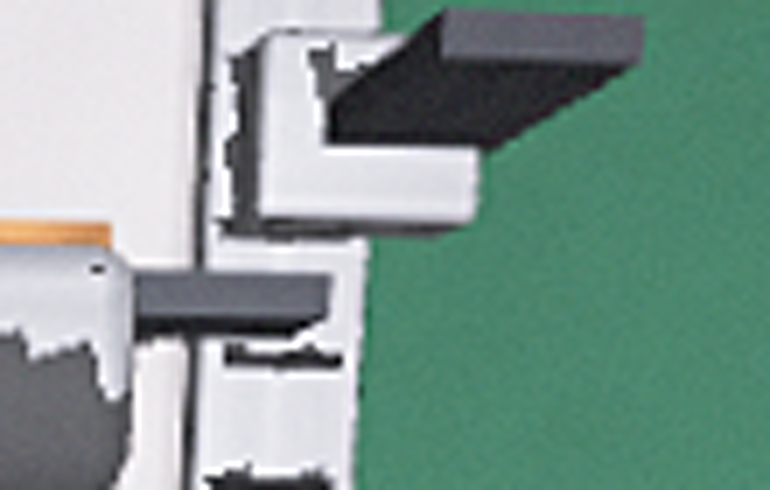

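Call:
{"name": "apply_moves", "arguments": {"dp": [[0,0,-0.08],[-0.01,0.08,-0.02],[-0.005,0.08,0],[0,0,0.03],[0,0,0]], "twist": [[0,-0.001,0],[0,0,0],[0,0,0],[0,0,0],[0,0,0]], "jaw": [255,255,255,255,255]}}

```text
clock: 4.65
tcp_pos: [0.5729, -0.081, 0.2563]
orientation: [-3.102, 0.481, -0.002]
contact_force: [-0.1, 0.8, -0.5]
grip_width: -0.0001
```

Run:
```python
from h import *
plan([0,-.100,.072])
```

```text
t 4.65 tip cr mm [  -0.4 -105.3   83.3] F(cr) [-0.3  0.7 -0.5] w -0.0001
dp scaled [ 0.004 -0.048  0.094] twist scaled [-0.0015 -0.0002 -0.002 ] q [-0.32  0.54  0.47  1.94 -0.36  0.74  0.05]
```

Call:
{"name": "apply_moves", "arguments": {"dp": [[0,-0.04,0.05],[0,0,0.05],[0,0,0.01],[0,-0.035,0.005],[0,-0.035,0],[0,-0.035,0.002],[0,-0.035,0],[0,-0.035,0],[0,0,0]], "twist": [[0,0,0],[0,0,0],[0,0,0],[0,0,0],[0,0,0],[0,0,0],[0,0,0],[0,0,0],[0,0,0]], "jaw": [255,255,255,255,255,255,255,255,255]}}

```text
clock: 5.55
tcp_pos: [0.5814, -0.0571, 0.2449]
orientation: [-3.1, 0.483, 0.002]
contact_force: [-2.6, 1.7, 9.5]
grip_width: 0.0002
```

Run:
```python
from h import *
plan([0,-.100,.072])
f=load('w2');print('blade',tocr(onz(f,[(366.5,41.8)],.0485))*1e3,'fin',tocr(onz(f,[(383,4.8),(411,4.8)],.05))*1e3)
_,f=grab('wrist','w3')
cv2.imwrite('pics/w3z.png',cv2.resize(f['color'][:,:,::-1][0:70,320:430],None,fx=7,fy=7,interpolation=cv2.INTER_CUBIC))
```

```text
t 5.55 tip cr mm [  0.1 -79.8  71.9] F(cr) [-3.   0.8  9.5] w 0.0002
dp scaled [-0.003  0.163 -0.001] twist scaled [-0.0018  0.0009 -0.0025] q [-0.35  0.57  0.46  1.93 -0.37  0.73  0.02]
blade [[53.80971029 12.18342515 48.5       ]] fin [[60.3522285  28.83278239 50.        ]
 [73.99858754 29.29545706 50.        ]]
```

View pics/w3z.png

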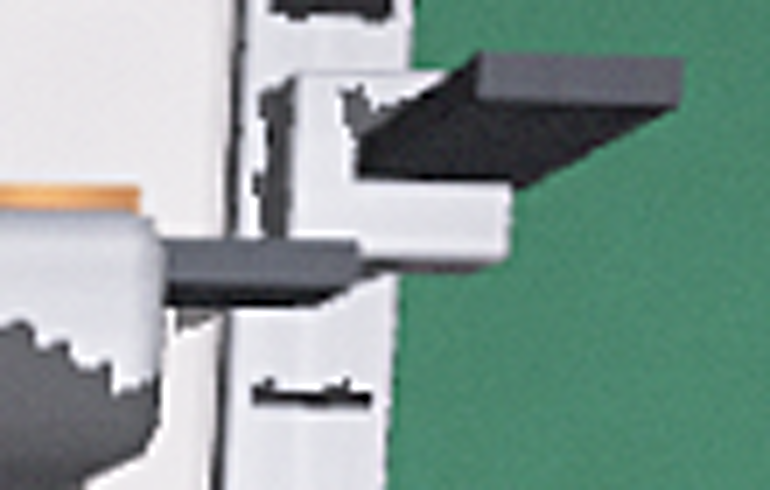

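Call:
{"name": "apply_moves", "arguments": {"dp": [[0,0,-0.1],[0,0.08,-0.02],[0,0.08,0],[0,0,0.03],[0,0,0]], "twist": [[-0.001,0,-0.002],[0,0,0],[0,0,0],[0,0,0],[0,0,0]], "jaw": [255,255,255,255,255]}}

```text
clock: 6.1
tcp_pos: [0.575, -0.0763, 0.2549]
orientation: [-3.104, 0.474, 0.004]
contact_force: [1.2, 0.3, -0.7]
grip_width: -0.0
```

Run:
```python
from h import *
plan([0,-.100,.072])
f=load('w3');print('blade',tocr(onz(f,[(370,37.2)],.048))*1e3,'fin',tocr(onz(f,[(388,11),(417,11.4)],.05))*1e3)
```

```text
t 6.1 tip cr mm [  -0.5 -100.4   81.9] F(cr) [ 1.   0.7 -0.7] w -0.0
dp scaled [-0.    -0.005  0.082] twist scaled [-0.0006  0.0015  0.0002] q [-0.33  0.55  0.47  1.93 -0.36  0.75  0.04]
blade [[53.00280675 17.33063916 48.        ]] fin [[60.27976281 28.81777286 50.        ]
 [74.26068338 29.07115682 50.        ]]
```

Still 11.5 mm to go, and the measurements agree with each other. Next stroke.

Call:
{"name": "apply_moves", "arguments": {"dp": [[0,0,0.05],[0,0,0.04],[0,0,0.01],[0,-0.035,0.005],[0,-0.035,0],[0,-0.035,0.002],[0,-0.035,0],[0,-0.035,0],[0,0,0]], "twist": [[0,0.001,0],[0,0,0],[0,0,0],[0,0,0],[0,0,0],[0,0,0],[0,0,0],[0,0,0],[0,0,0]], "jaw": [255,255,255,255,255,255,255,255,255]}}

```text
clock: 7.0
tcp_pos: [0.5812, -0.0593, 0.2451]
orientation: [-3.103, 0.48, 0.004]
contact_force: [-1.4, 2.5, 9.5]
grip_width: -0.0003
```

Run:
```python
from h import *
plan([0,-.100,.072])
_,f=grab('wrist','w4')
cv2.imwrite('pics/w4z.png',cv2.resize(f['color'][:,:,::-1][0:70,320:430],None,fx=7,fy=7,interpolation=cv2.INTER_CUBIC))
```

```text
t 7.0 tip cr mm [  0.4 -82.3  72.1] F(cr) [-2.1  2.   9.5] w -0.0003
dp scaled [-0.007  0.145  0.001] twist scaled [-0.0007  0.0013 -0.0016] q [-0.35  0.57  0.46  1.93 -0.37  0.73  0.02]
```

View pics/w4z.png

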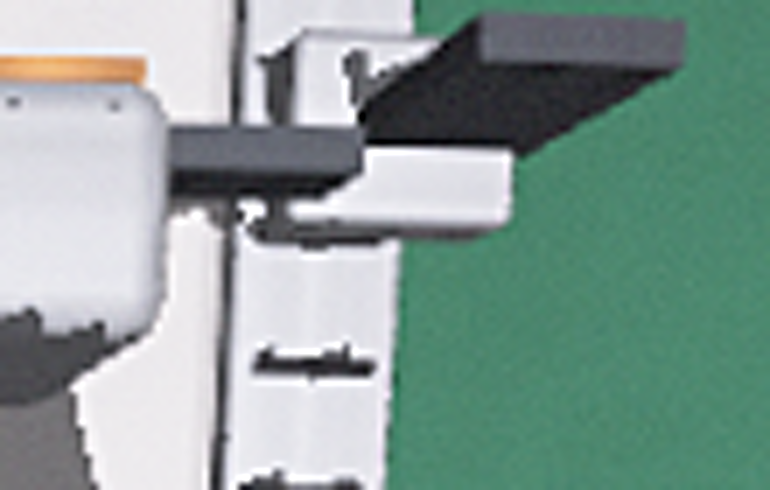

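Call:
{"name": "apply_moves", "arguments": {"dp": [[0,0,-0.1],[0,0.08,-0.02],[0,0.08,0],[0,0,0.03],[0,0,0]], "twist": [[0,0,-0.001],[0,0,0],[0,0,0],[0,0,0],[0,0,0]], "jaw": [255,255,255,255,255]}}

```text
clock: 7.55
tcp_pos: [0.5744, -0.0791, 0.2551]
orientation: [-3.104, 0.476, 0.006]
contact_force: [-0.3, -0.4, -0.2]
grip_width: -0.0002
```

Run:
```python
from h import *
plan([0,-.100,.072])
```

```text
t 7.55 tip cr mm [  -0.4 -103.3   82.1] F(cr) [-0.2 -0.4 -0.2] w -0.0002
dp scaled [-0.003 -0.029  0.085] twist scaled [-0.0005  0.0021 -0.0005] q [-0.33  0.55  0.47  1.93 -0.36  0.75  0.05]
```

Call:
{"name": "apply_moves", "arguments": {"dp": [[0,-0.02,0.05],[0,0,0.04],[0,0,0.01],[0,-0.035,0.005],[0,-0.035,0],[0,-0.035,0.002],[0,-0.03,0],[0,0,0]], "twist": [[0,0.002,0],[0,0,0],[0,0,0],[0,0,0],[0,0,0],[0,0,0],[0,0,0],[0,0,0]], "jaw": [255,255,255,255,255,255,255,255]}}

```text
clock: 8.35
tcp_pos: [0.5801, -0.0633, 0.2446]
orientation: [-3.103, 0.48, 0.002]
contact_force: [-1.7, 1.5, 10.0]
grip_width: -0.0
```

Run:
```python
from h import *
plan([0,-.100,.072])
f=load('w4');print('blade',tocr(onz(f,[(371,20.9)],.048))*1e3,'fin',tocr(onz(f,[(388,5.5),(417,6)],.05))*1e3)
_,f=grab('wrist','w5')
cv2.imwrite('pics/w5z.png',cv2.resize(f['color'][:,:,::-1][0:70,320:430],None,fx=7,fy=7,interpolation=cv2.INTER_CUBIC))
```

```text
t 8.35 tip cr mm [  0.8 -86.5  71.6] F(cr) [-2.1  0.9 10. ] w -0.0
dp scaled [-0.009  0.111 -0.003] twist scaled [-0.0005  0.0007 -0.0017] q [-0.35  0.57  0.46  1.93 -0.37  0.73  0.03]
blade [[53.11869573 22.17147124 48.        ]] fin [[60.16150867 28.72679165 50.        ]
 [74.09508359 28.97500348 50.        ]]
```

View pics/w5z.png

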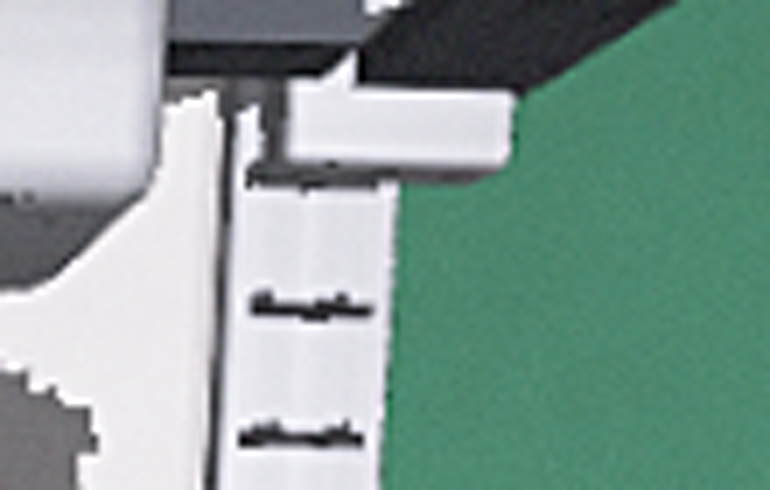

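Call:
{"name": "apply_moves", "arguments": {"dp": [[0,0,-0.1],[0,0,-0.2],[0,-0.15,-0.2],[0,-0.2,0],[0,-0.1,0],[0,0,0],[0,0,0]], "twist": [[0,0,0],[0,0,0],[0,0,0],[0,0,0],[0,0,0],[0,0,0],[0,0,0]], "jaw": [255,255,255,255,255,255,255]}}

```text
clock: 9.1
tcp_pos: [0.5963, -0.0095, 0.306]
orientation: [-3.104, 0.479, 0.007]
contact_force: [0.0, -0.2, 0.7]
grip_width: -0.0001
```

Run:
```python
from h import *
plan([0,-.100,.085])
f=load('w5');print('blade near edge',tocr(onz(f,[(345,5.7)],.048))*1e3)
_,f=grab('wrist','w6')
p=proj(load('w6'),tow([[.053,.027,.05],[.06,.0289,.05]]));print(p)
u,v=p[0].astype(int); u0=u-50;v0=max(0,v-40);print(u0,v0)
cv2.imwrite('pics/w6z.png',cv2.resize(f['color'][:,:,::-1][v0:v0+80,u0:u0+110],None,fx=7,fy=7,interpolation=cv2.INTER_CUBIC))
```

```text
t 9.1 tip cr mm [ -0.3 -30.6 133. ] F(cr) [ 0.1 -0.2  0.7] w -0.0001
dp scaled [-0.001  0.578  0.4  ] twist scaled [ 0.      0.0023 -0.0013] q [-0.47  0.5   0.51  1.86 -0.32  0.86 -0.11]
blade near edge [[40.76400955 24.33839332 48.        ]]
[[339.48588596 115.08896668]
 [349.92800233 112.29377004]]
289 75
```

View pics/w6z.png

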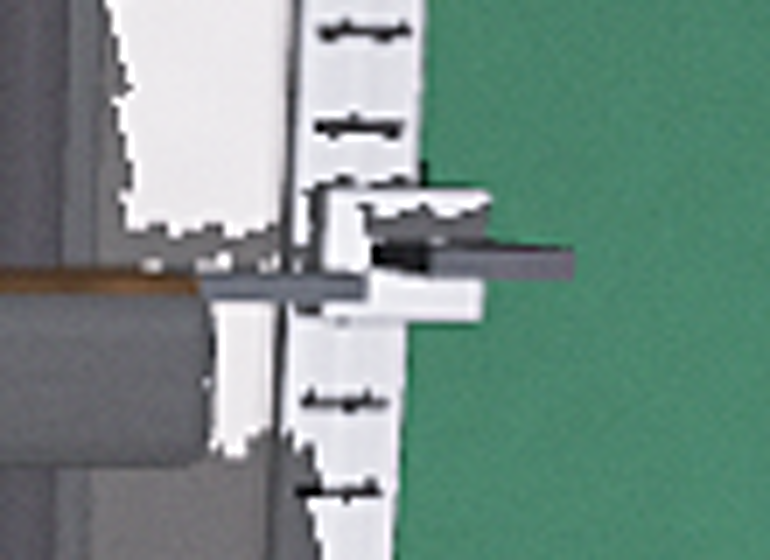

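```bash
cat > prof.py <<'E'
from h import *
import sys
f=load(sys.argv[1]); g=cv2.cvtColor(f['color'],cv2.COLOR_RGB2GRAY).astype(np.float32)
ys=np.arange(.016,.042,.0005)
out=[]
for xs in (np.arange(.046,.052,.001),np.arange(.064,.072,.001)):
    P=np.array([[x,y,.05] for y in ys for x in xs]); p=proj(f,tow(P)).astype(np.float32)
    out.append(cv2.remap(g,p[:,0].reshape(len(ys),-1),p[:,1].reshape(len(ys),-1),cv2.INTER_LINEAR).mean(1))
for y,a,b in zip(ys,*out): print(round(y*1e3,1),int(a),int(b))
E
python3 prof.py w6
python3 - <<'E'
from h import *
f=load('w6');s=lambda a,b:(289+a/7-.43,75+b/7-.43)
print(tocr(onz(f,[s(220,286),s(360,287),s(440,260),s(560,264)],.05))*1e3)
E
```

```text
16.0 146 112
16.5 179 112
17.0 204 112
17.5 209 112
18.0 209 111
18.5 207 110
19.0 205 110
19.5 205 111
20.0 205 111
20.5 204 110
21.0 203 111
21.5 200 110
22.0 199 109
22.5 197 109
23.0 195 107
23.5 179 119
24.0 156 132
24.5 135 138
25.0 135 138
25.5 117 137
26.0 110 138
26.5 112 140
27.0 116 138
27.5 95 123
28.0 97 110
28.5 115 104
29.0 136 107
29.5 133 110
30.0 130 96
30.5 137 53
31.0 164 81
31.5 168 101
32.0 168 110
32.5 164 109
33.0 159 108
33.5 158 106
34.0 158 112
34.5 159 126
35.0 158 142
35.5 138 131
36.0 131 117
36.5 146 107
37.0 180 110
37.5 202 110
38.0 202 110
38.5 200 110
39.0 199 111
39.5 200 111
40.0 204 110
40.5 191 109
41.0 155 110
41.5 101 110
[[39.78739682 26.71262336 50.        ]
 [53.3662081  26.68240294 50.        ]
 [60.9973178  29.29215032 50.        ]
 [72.73901309 29.01036922 50.        ]]
```

Call:
{"name": "apply_moves", "arguments": {"dp": [[0,0.2,0],[0,0.2,0.1],[0,0.13,0.15],[0,0,0.12],[0,0,0],[0,0,0]], "twist": [[0,0.002,-0.001],[0,0,0],[0,0,0],[0,0,0],[0,0,0],[0,0,0]], "jaw": [255,255,255,255,255,255]}}

```text
clock: 9.75
tcp_pos: [0.5748, -0.0759, 0.2583]
orientation: [3.102, -0.484, -0.006]
contact_force: [0.2, 0.7, -0.0]
grip_width: -0.0004
```

Run:
```python
from h import *
plan([0,-.095,.072])
```

```text
t 9.75 tip cr mm [  -0.9 -100.9   85.3] F(cr) [-0.   0.7 -0. ] w -0.0004
dp scaled [ 0.002 -0.045  0.111] twist scaled [ 0.0014  0.0017 -0.0028] q [-0.34  0.55  0.48  1.93 -0.35  0.75  0.04]
```

Call:
{"name": "apply_moves", "arguments": {"dp": [[0,-0.045,0.05],[0,0,0.05],[0,0,0.02],[0,0,0.005],[0,0,0]], "twist": [[0.001,0.0015,-0.002],[0,0,0],[0,0,0],[0,0,0],[0,0,0]], "jaw": [255,255,255,255,255]}}

```text
clock: 10.25
tcp_pos: [0.5783, -0.0673, 0.2454]
orientation: [-3.104, 0.468, -0.003]
contact_force: [-3.2, -0.4, 9.2]
grip_width: 0.0001
```

Run:
```python
from h import *
plan([0,-.084,.072])
```

```text
t 10.25 tip cr mm [  0.8 -90.7  72.4] F(cr) [-3.  -1.3  9.2] w 0.0001
dp scaled [-0.004 -0.059  0.003] twist scaled [-0.0012 -0.0006  0.0019] q [-0.34  0.57  0.46  1.93 -0.37  0.73  0.04]
```

Call:
{"name": "apply_moves", "arguments": {"dp": [[0,-0.022,0.002],[0,-0.022,0],[0,-0.022,0],[0,0,0]], "twist": [[0,0,0],[0,0,0],[0,0,0],[0,0,0]], "jaw": [255,255,255,255]}}

```text
clock: 10.65
tcp_pos: [0.5811, -0.0584, 0.2476]
orientation: [-3.103, 0.464, -0.003]
contact_force: [-1.5, -0.4, 5.0]
grip_width: -0.0001
```

Run:
```python
from h import *
plan([0,-.084,.072])
```

```text
t 10.65 tip cr mm [  0.8 -81.1  74.6] F(cr) [-1.3 -0.8  5. ] w -0.0001
dp scaled [-0.005  0.018  0.021] twist scaled [-0.0018 -0.0006  0.0031] q [-0.35  0.56  0.46  1.93 -0.37  0.73  0.03]
```

Call:
{"name": "apply_moves", "arguments": {"dp": [[0,0,-0.1],[0,0,-0.2],[0,-0.15,-0.2],[0,-0.2,0],[0,-0.1,0],[0,0,0],[0,0,0]], "twist": [[0,0,0],[0,0,0],[0,0,0],[0,0,0],[0,0,0],[0,0,0],[0,0,0]], "jaw": [255,255,255,255,255,255,255]}}

```text
clock: 11.35
tcp_pos: [0.5979, -0.0038, 0.3132]
orientation: [-3.103, 0.46, -0.008]
contact_force: [0.8, -0.4, 0.5]
grip_width: 0.0
```

Run:
```python
from h import *
plan([0,-.100,.085])
_,f=grab('wrist','w7')
p=proj(load('w7'),tow([[.053,.029,.05]]));u,v=p[0].astype(int); u0=u-50;v0=max(0,v-40);print(u0,v0)
cv2.imwrite('pics/w7z.png',cv2.resize(f['color'][:,:,::-1][v0:v0+80,u0:u0+110],None,fx=7,fy=7,interpolation=cv2.INTER_CUBIC))
```

```text
t 11.35 tip cr mm [  1.  -23.8 140.2] F(cr) [ 0.9 -0.1  0.5] w 0.0
dp scaled [-0.01   0.63   0.456] twist scaled [-0.0024 -0.002   0.0044] q [-0.48  0.49  0.51  1.86 -0.31  0.86 -0.11]
284 83
```

View pics/w7z.png

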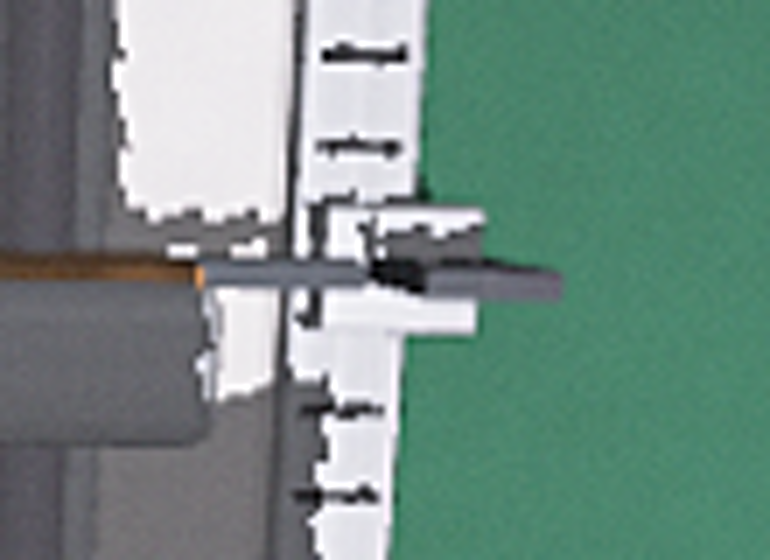

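```bash
python3 - <<'E'
from h import *
f=load('w7');s=lambda a,b:(284+a/7-.43,83+b/7-.43)
print(tocr(onz(f,[s(220,273),s(355,274),s(440,281),s(550,286)],.05))*1e3)
_,f=grab('top','t7')
cv2.imwrite('pics/t7z.png',cv2.resize(f['color'][:,:,::-1][140:240,250:350],None,fx=6,fy=6,interpolation=cv2.INTER_CUBIC))
E
python3 prof.py w7 | awk '$1>23&&$1<35'
```

```text
[[39.35909268 29.7871049  50.        ]
 [52.97421454 29.89366551 50.        ]
 [61.63487134 29.3422713  50.        ]
 [72.88679664 29.04388484 50.        ]]
23.5 198 107
24.0 193 117
24.5 162 128
25.0 140 139
25.5 132 140
26.0 148 140
26.5 165 140
27.0 175 137
27.5 176 124
28.0 161 113
28.5 135 105
29.0 107 108
29.5 111 108
30.0 113 102
30.5 108 73
31.0 90 63
31.5 120 76
32.0 151 103
32.5 171 109
33.0 161 109
33.5 152 107
34.0 147 106
34.5 148 110
```

View pics/t7z.png

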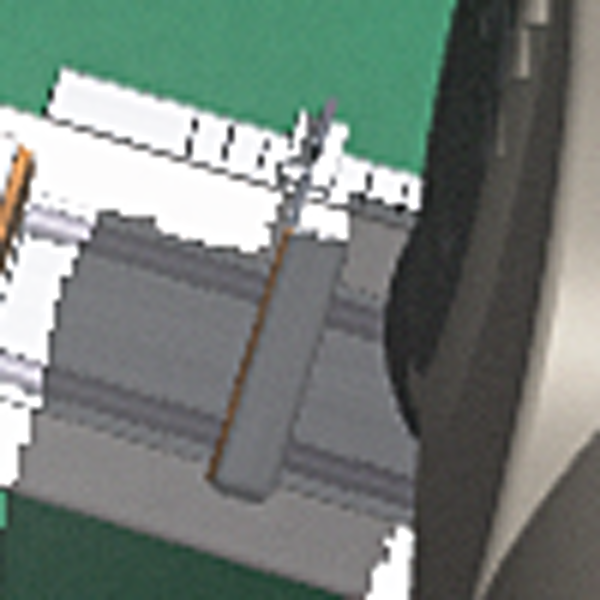

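Call:
{"name": "apply_moves", "arguments": {"dp": [[0,0,-0.3],[0,0,-0.3],[0,0,-0.1],[0,0,0],[0,0,0],[0,0,0]], "twist": [[0,0,0],[0,0,0],[0,0,0],[0,0,0],[0,0,0],[0,0,0]], "jaw": [255,255,255,255,255,255]}}

```text
clock: 12.05
tcp_pos: [0.5949, -0.0098, 0.3947]
orientation: [3.105, -0.474, -0.007]
contact_force: [0.7, -0.8, 0.5]
grip_width: -0.0
```

Run:
```python
from h import *
_,f=grab('wrist','w8'); grab('scene','s8')
F=load('w8')
p=proj(F,tow([[.053,.029,.05]]));u,v=p[0].astype(int); u0=u-40;v0=max(0,v-30);print(u0,v0)
cv2.imwrite('pics/w8z.png',cv2.resize(f['color'][:,:,::-1][v0:v0+60,u0:u0+80],None,fx=10,fy=10,interpolation=cv2.INTER_CUBIC))
```

```text
279 77
```

View pics/w8z.png

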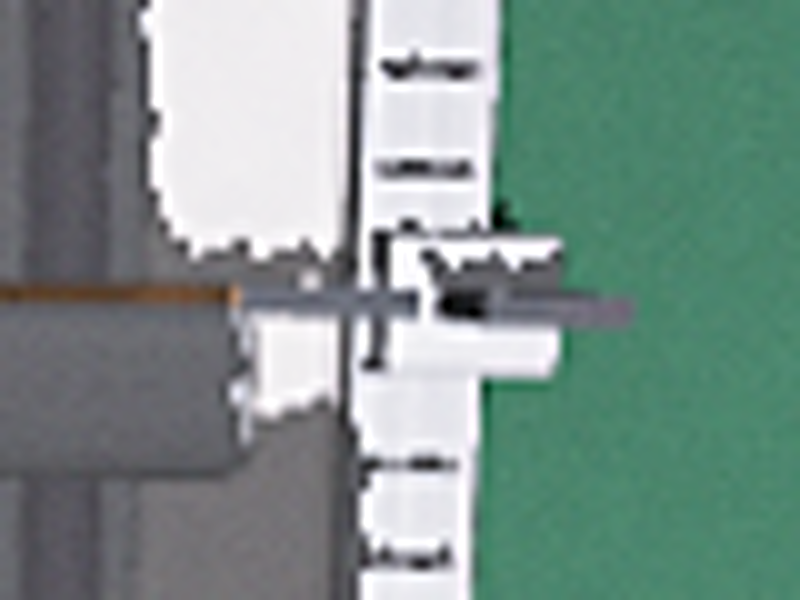

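View pics/s8.png

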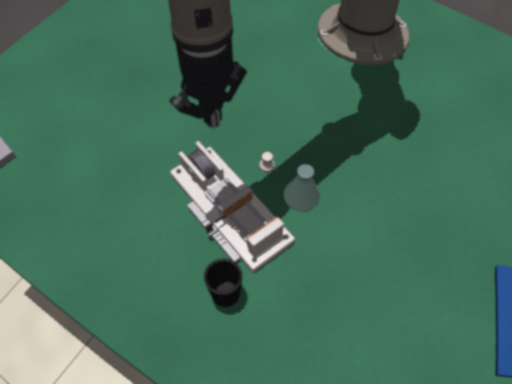

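The blade at (415,302) and the fin at (500–620, 305–312) lie almost in one line, with the blade about 0.3–0.7 mm past the fin. The cup, flask and stopper are where they started, and the hand is clear.

```bash
python3 -c "
from bench import r
print(r.hand_in())"
```

```text
the job is handed in; nothing more can be done
None
```

I rolled the wheel with the shut fingertips in five strokes, pressing with about 5–10 N, then lifted the hand about 15 cm clear and handed in at about 12 s of the 61 s allowed. No verdict was reported.

- **Pointer:** in the last close wrist picture that I measured, it is 0.6–0.7 mm past the rider's fin along the cradle's y, so inside the 2 mm limit. The top view gives about +0.8 mm. The final wrist view from higher up, judged by eye, shows them in line to about 0.3–0.7 mm.
- **Last stroke:** it ran slightly long. The tip moved about 9.6 mm instead of the 8 mm commanded, which is where the overshoot comes from. I left it rather than roll back.
- **Rider:** I measured its fin at y ≈ 29 mm in the cradle frame throughout, with no shift seen.
- **Cup, flask and stopper:** by eye in the scene picture, all three stand where they were at the start. I did not measure their positions again.

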